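# Gather the mounting feet in the tray's spout corner

### The job

One steel mounting foot has been left on the bench: put it into the grey tray with the other four and let go of it while the tray still stands on the bench. Then lift the tray by its bar handle a good 15 cm, clear of everything, tilt it towards its cut-off spout corner until all five feet have slid together into that corner, and finish while still holding it up, tilted and still; spill none and leave the other things on the bench where they are.

Things in the scene. Friction and masses are not known exactly. Their poses are not given: they have to be found in the camera images.
- tray: Loose open grey plastic tray, 180 (x) x 150 (y) mm, about 0.3 kg empty. Origin: centre of the underside, z up. Floor top 6 mm above the origin, walls 4 mm thick, rim 38 mm up. The +x,+y corner is cut off at 45 degrees (30 mm off each side), with a pour lip; the wall there is 30 mm high. That quarter starts empty. Slick inside: feet start to slide at about 20 degrees of tilt and crowd into the corner by 35 to 40.
- handle (a point): Middle of the tray's bar handle: 59 mm above the tray's origin, axes as the tray's. A straight flat steel bar along the tray's x over its middle, full length, 12 mm thick (y), 18 mm tall (50 to 68 mm above the origin), on a post at each end; feet pass under it, and there is a 65 mm wide bay on either side of it.
- spout (a point): Point on the tray's floor at the foot of the cut-off spout corner's wall, in the middle of that wall: 72, 57, 6 mm in the tray's frame.
- stray_foot: The one foot that lies on the bench at the start, upright: a steel disc 24 mm across and 14 mm high with a boss 14 mm across and 6 mm high on top (20 mm in all), about 45 g. Origin: centre of the underside.
- foot0: a steel magnetic mounting foot like stray_foot; starts upright on the tray floor
- foot1: a steel magnetic mounting foot like stray_foot; starts upright on the tray floor
- foot2: a steel magnetic mounting foot like stray_foot; starts upright on the tray floor
- foot3: a steel magnetic mounting foot like stray_foot; starts upright on the tray floor
- marker: Bystander: black and white marker pen 130 mm long along x, lying. Leave alone.
- dish: Bystander: closed round glass dish, 90 mm across, 18 mm high. Leave alone.
- spanner: Bystander: small steel spanner, 140 mm long along x, lying. Leave alone.
- slide_box: Bystander: white box 80 x 100 x 32 mm. Leave alone.
- wash_bottle: Bystander: white bottle 60 mm across, 150 mm high. Leave alone.
- thumbwheel: Bystander: aluminium thumbwheel 44 mm across, 26 mm high. Leave alone.
- manipulator: Fixed probe manipulator, about 90 mm across and 115 mm high, left of the tray: an obstacle only.

How it is judged:
By the outcome, as a careful person would: the job done as asked, in the order asked, and still so for the second after the job is handed in, while the arm keeps its last pose, push and grip.
It also fails if it takes over 48 s, if anything falls off the work surface, if the arm or the gripper's body presses on something with over 40 N, if the wrist force passes 120 N, or if a joint passes its speed limit or range.

### The arm

A 7-joint arm with a two-finger parallel gripper is mounted at the origin on the work surface. World frame = base frame: x ahead of the robot, y to its left, z up, the work surface at z = 0. Lengths are in m, angles in rad, forces in N, time in s.
With the tool pointing down it reaches from about 0.4 to 0.925 m from the base axis. Payload 4.1 kg.
Tool frame: the origin (TCP) lies at the very end of the fingers, on their centre line; the grasp point (between the pads) lies behind it (arm.hold_point_z is the x of the grasp point in the tool frame, in m); x points along the fingers, z is the direction in which the jaws open and shut, and the axes are right-handed (so a half turn about x gives the same grasp; the last joint's range is limited). The gripper opens to 85 mm and grips with 20 to 120 N. Pads are 22 mm wide; open, the fingers measure 114 mm over their backs; the gripper's body (76 mm by 85 mm) begins 54 mm behind the grasp point. The pads swing forward as they close: fully open they stand 13 mm farther back than shut.
Start: joints at [-1.424, 0.398, 0.045, 1.537, -0.019, 1.207, -0.051], TCP at [0.158, 0.631, 0.205] pointing down, gripper open.
Joint ranges: [-2.82, 2.82], [-0.49, 2.23], [-1.37, 1.46], [0, 2.46], [-1.36, 4.5], [0.23, 2], [-2.94, 2.94]. Speed limits (rad/s): [2.57, 2.57, 3.14, 3.14, 3.14, 3.14, 3.14].

### API

Orientations are given as a rotation vector (axis times angle).
In Python, from plant import arm gives the robot as it stands.
- The arm moves only by the shell command python3 -m pendant 'ROWS' [FORCE]. ROWS is JSON, a list of rows, each a list of 5 numbers: the finger opening in m, from 0 to 0.0854, then the shift along the tool's x, y, z in m, then the turn about the tool's x in rad. A call has 1 to 10 rows; each row shifts and turns the commanded pose from where the row before left it, along the tool's axes as they then stand; what a row does not reach is not made up. A row lasts 1/10 s, in which the tool goes at most 50 mm and 8.59 degrees, less where a joint would pass 70% of its speed; a pose out of reach is approached as far as the arm can. A call is refused whole if a number of a shift passes 0.05 or a number of a turn 0.15, either way. A call with a gripper value outside its range is refused whole. The fingers move at their own pace and stop on an object; FORCE is the grip in N (left out, the last holds). Time passes only in rows, so rows that do not move let the fingers close. It gives the time, the measured TCP pose, the force and the opening at its end, in the units of the state.
- arm.get_state(): the state, without advancing time (a new reading comes with each control period).
- arm.grab_frame(name): name is "scene" or "top"; returns a dict with "frame" (384x512x3 uint8, blue, green, red), "K" (3x3 intrinsics, pixels), "T" (4x4, takes a point from camera to world coordinates). Camera axes: x right, y up, looking along -z (the intrinsics and any distortion apply to the point x, -y, -z); pixel columns grow to the right and rows downward; lengths in m; the calibration is good to about 2 mm. A picture is of the moment at which its call begins. There is no depth.
- arm.finish_job(): hands the job in, once; it reports no verdict.
The state is a dict: "clock": time; "joint_pos": joint angles; "joint_vel": joint speeds; "effort": joint torques, N m; "position": TCP position; "orientation": TCP orientation; "force": force on the tool from outside, world axes, zero at the start; "wrist_torque": the same for the moment, N m; "grip_width": finger opening in m.
Only numpy, scipy, OpenCV 4.12 (cv2) and the standard library are available. Lean on these libraries where they do the work, as an engineer would, in place of code of your own. Each camera call takes 0.05 s, during which the arm holds its last target. There are 200 camera calls.

## Working session

There is one attempt and no reset: what is moved stays moved. The work goes in short steps, Python scripts to look and compute and a shell command to move; the robot and the scene stay as the last step left them, time stands still between calls to the robot, and variables do not carry over. Pictures are saved under pics/ and viewed, about 8 in all and at most 12, crops included, and the job is handed in when it is done.

```bash
ls; mkdir -p pics; python3 - <<'E'
from plant import arm
import cv2,numpy as np
print(arm.get_state(), arm.hold_point_z)
for n in("top","scene"):
    d=arm.grab_frame(n); cv2.imwrite(f"pics/{n}0.png",d["frame"]); print(n,d["K"],d["T"],[k for k in d])
    np.savez(f"{n}.npz",K=d["K"],T=d["T"])
    cv2.imwrite(f"pics/{n}0b.png",cv2.resize(d["frame"],(800,600),interpolation=cv2.INTER_CUBIC))
E
```

```text
pics
{'clock': 0.0, 'joint_pos': array([-1.42401977,  0.39921557,  0.04502353,  1.5378783 , -0.01873047,
        1.20686786, -0.05066663]), 'joint_vel': array([-4.77132305e-04, -1.00397137e-03,  1.49898659e-03,  7.01761835e-05,
        9.27404810e-05, -1.59553515e-03,  9.35512988e-04]), 'effort': array([ 4.65555131e-04, -4.75127220e+01,  1.36524070e+00, -2.54223686e+01,
        1.16432222e-02,  9.50728368e-03,  7.82947637e-06]), 'position': array([0.15795278, 0.62982007, 0.2041488 ]), 'orientation': array([-1.02765585,  1.31694433,  1.02552328]), 'force': array([ 0.11343616, -0.57214246, -0.19068564]), 'wrist_torque': array([ 0.01747285, -0.00316377,  0.00196692]), 'grip_width': 0.08539941519345193} -0.0187
top [[386.89094484   0.         252.92960383]
 [  0.         386.89094484 200.76454118]
 [  0.           0.           1.        ]] [[ 0.02307179  0.98449669 -0.17387913  0.34108483]
 [-0.99959764  0.0255876   0.01224071  0.01299614]
 [ 0.01650008  0.17352675  0.98469092  1.16856903]
 [ 0.          0.          0.          1.        ]] ['frame', 'K', 'T']
scene [[389.48588866   0.         253.93081214]
 [  0.         389.48588866 192.42897157]
 [  0.           0.           1.        ]] [[-0.2931785  -0.66542765  0.68647826  1.28143136]
 [ 0.95588874 -0.19052012  0.22355941  0.25009631]
 [-0.01797469  0.72173965  0.6919312   0.78997072]
 [ 0.          0.          0.          1.        ]] ['frame', 'K', 'T']
```

View pics/top0b.png

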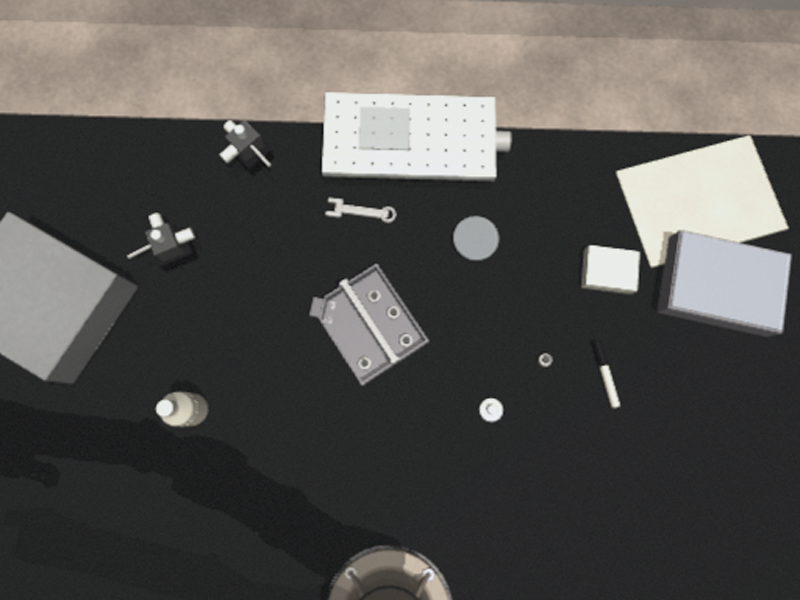

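View pics/scene0b.png

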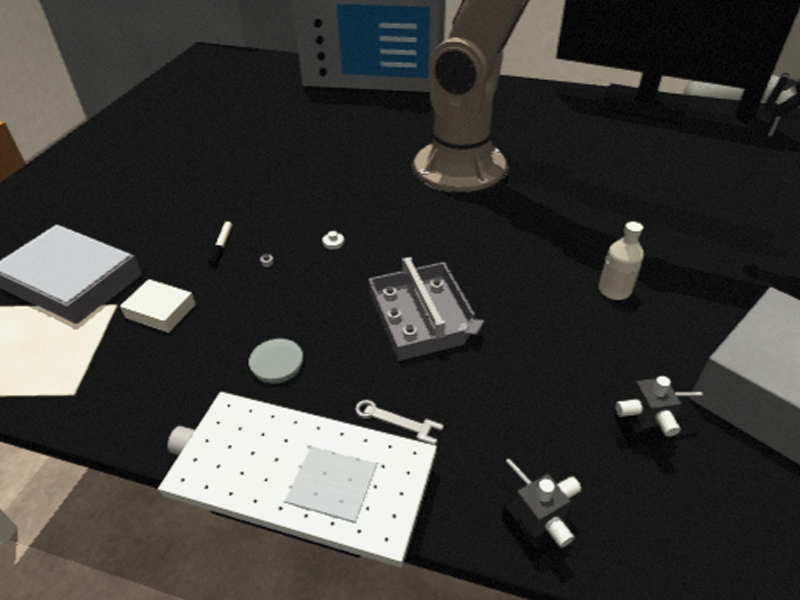

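The top view shows the tray around (370,322), its spout at (318,308), the stray foot at (545,359) and the thumbwheel at (491,410). I'll enlarge the tray and the stray foot.

```bash
cat > h.py <<'E'
import numpy as np,cv2
from scipy.spatial.transform import Rotation as R
def cam(n):
    d=np.load(f"{n}.npz"); return d["K"],d["T"]
def ray(n,u,v,z):
    K,T=cam(n); p=np.linalg.inv(K)@[u,v,1]; d=T[:3,:3]@[p[0],-p[1],-p[2]]
    o=T[:3,3]; return o+d*(z-o[2])/d[2]
def proj(n,X):
    K,T=cam(n); c=(np.asarray(X)-T[:3,3])@T[:3,:3]; c=c*[1,-1,-1]; q=c@K.T; return q[...,:2]/q[...,2:]
E
python3 - <<'E'
from h import *
t=cv2.imread("pics/top0.png");s=cv2.imread("pics/scene0.png")
a=cv2.resize(t[160:256,190:290],None,fx=6,fy=6,interpolation=cv2.INTER_CUBIC)
b=cv2.resize(t[210:250,325:358],None,fx=6,fy=6,interpolation=cv2.INTER_CUBIC)
im=np.zeros((576,800,3),np.uint8); im[:,:600]=a; im[:240,602:800]=b
im=cv2.convertScaleAbs(im,alpha=1.2)
cv2.imwrite("pics/c1.png",im)
a=cv2.resize(s[155:235,228:318],None,fx=6,fy=6,interpolation=cv2.INTER_CUBIC)
b=cv2.resize(s[150:180,155:188],None,fx=6,fy=6,interpolation=cv2.INTER_CUBIC)
im=np.zeros((480,742,3),np.uint8); im[:,:540]=a; im[:180,542:740]=b
cv2.imwrite("pics/c2.png",im)
print(proj("top",[[0,0,0],[.158,.63,.2]]),proj("scene",[[0,0,0],[.158,.63,.2]]))
E
```

```text
[[247.91061583 391.77920292]
 [-16.58802728 341.46868471]] [[293.56372643 105.66129884]
 [504.14002116 103.68601271]]
```

View pics/c1.png

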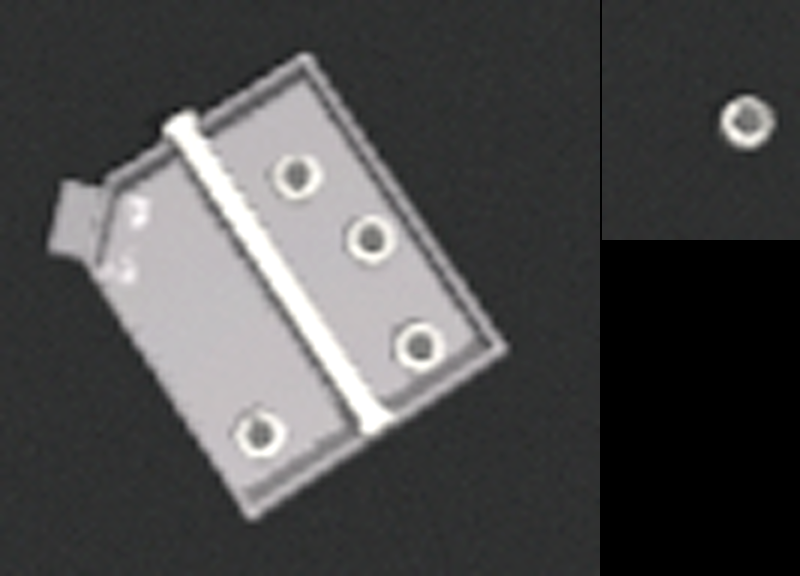

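View pics/c2.png

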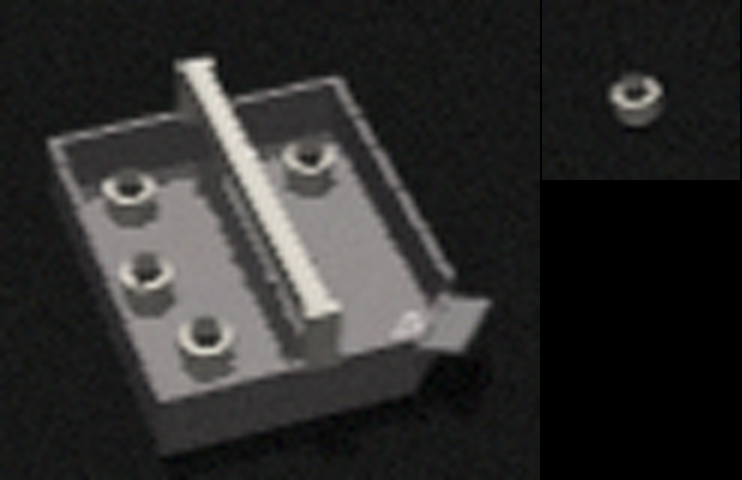

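Top crop: tray rim corners at about (305,57), (505,350) and (250,517), with the spout at left near (100,222) and the handle running (183,122)–(373,425). The stray foot is at (745,121). The scene crop agrees. Next I fit the poses using both cameras.

```bash
cat > fit.py <<'E'
from h import *
from scipy.optimize import least_squares
c=lambda l,ox,oy:np.array(l)/6+[ox,oy]
P=np.array([[.09,-.075,.038],[-.09,-.075,.038],[-.09,.075,.038],[.09,0,.068],[-.09,0,.068]])
top=c([(305,56),(505,350),(250,518),(181,122),(374,424)],190,160)
sc=c([(160,402),(50,142),(337,78),(322,305),(195,65)],228,155)
def w(p,X): return X@R.from_euler('z',p[2]).as_matrix().T+[p[0],p[1],0]
f=lambda p:np.r_[proj("top",w(p,P))-top,proj("scene",w(p,P))-sc].ravel()
for g in (f,lambda p:f(p)[:10],lambda p:f(p)[10:]):
    r=least_squares(g,[.5,.1,.6],x_scale=[.1,.1,1]); print(r.x,np.round(r.fun.reshape(-1,2),1).tolist())
r=least_squares(f,[.5,.1,.6]).x
for n,q in dict(stray=(745-602+2,121)).items(): pass
u=c([(145,121)],325,210)[0]; v=c([(94,95)],155,150)[0]
print("stray",ray("top",*u,.015),ray("scene",*v,.014))
for q in [(297,176),(371,239),(420,346),(260,433)]:
    X=ray("top",*c([q],190,160)[0],.021); print("foot",R.from_euler('z',-r[2]).apply(X-[r[0],r[1],0]))
for n,q,z in [("thumb",(491,410),.026),("dish",(476,238),.018),("spanner",(330,208),.005),("spanner",(393,214),.005),("manip",(168,240),.09),("manip",(190,236),.09),("manip",(130,256),.09),("bottle",(165,408),.15),("penend",(597,345),.01)]: print(n,ray("top",q[0]*.64,q[1]*.64,z))
E
python3 fit.py
```

```text
[0.52183457 0.04969863 0.60397833] [[-0.5, -0.9], [-0.6, -0.2], [-0.9, -0.2], [-1.6, -0.9], [0.1, 0.4], [-0.6, -0.7], [-1.0, -1.1], [-0.5, -1.2], [-0.1, 0.8], [-0.7, -1.6]]
[0.52091267 0.04765979 0.60294456] [[0.2, -0.6], [0.1, 0.2], [-0.3, 0.2], [-0.9, -0.6], [0.8, 0.8]]
[0.52405611 0.05192537 0.60316262] [[-0.1, 0.1], [-0.5, -0.5], [0.1, -0.6], [0.5, 1.5], [-0.2, -1.0]]
stray [ 0.46273674 -0.29209575  0.015     ] [ 0.46849013 -0.28549686  0.014     ]
foot [ 0.04064416 -0.03961554  0.021     ]
foot [-0.00674081 -0.05317948  0.021     ]
foot [-0.06538063 -0.0439304   0.021     ]
foot [-0.0582497   0.04624848  0.021     ]
thumb [ 0.36450321 -0.18471478  0.026     ]
dish [ 0.70063747 -0.15782355  0.018     ]
spanner [0.75913514 0.13475073 0.005     ]
spanner [0.75016869 0.00766717 0.005     ]
manip [0.65831908 0.4207037  0.09      ]
manip [0.66708616 0.38109515 0.09      ]
manip [0.62607011 0.4870846  0.09      ]
bottle [0.35260138 0.3776022  0.15      ]
penend [ 0.49420304 -0.3941307   0.01      ]
```

```bash
cat > fk.py <<'E'
import numpy as np
from scipy.spatial.transform import Rotation as R
def dh(q,tool):
    T=np.eye(4); al=[0,-np.pi/2,np.pi/2,np.pi/2,np.pi/2,np.pi/2,-np.pi/2]; a=[0,0,0,.0525,.0775,0,.076]; d=[.267,0,.293,0,.3425,0,.097]
    for i in range(7):
        c,s=np.cos(q[i]),np.sin(q[i]); ca,sa=np.cos(al[i]),np.sin(al[i])
        T=T@np.array([[c,-s,0,a[i]],[s*ca,c*ca,-sa,-sa*d[i]],[s*sa,c*sa,ca,ca*d[i]],[0,0,0,1]])
    T[:3,3]+=T[:3,2]*tool; return T
E
python3 - <<'E'
from fk import *
from plant import arm
s=arm.get_state(); print(R.from_rotvec(s["orientation"]).as_matrix().round(3), s["clock"])
T=dh(s["joint_pos"],.172); print(T.round(3)); p=T[:3,3]; print(np.hypot(*p[:2]),p[2],np.hypot(*s["position"][:2]),s["position"][2])
print([a for a in dir(arm) if a[0]!='_'])
E
```

```text
[[-0.    -0.97   0.243]
 [-0.002  0.243  0.97 ]
 [-1.    -0.    -0.002]] 0.1
[[ 0.244 -0.97  -0.013  0.103]
 [-0.967 -0.244  0.067 -0.554]
 [-0.068 -0.004 -0.998  0.17 ]
 [ 0.     0.     0.     1.   ]]
0.5632336789543504 0.17010567839799765 0.649396853554884 0.20426763799120268
['PlanningError', 'finish_job', 'get_state', 'grab_frame', 'hold_point_z']
```

```bash
python3 -m pendant '[[0.085,-0.006,-0.039,-0.0223,0],[0.085,-0.006,-0.039,-0.0223,0],[0.085,-0.006,-0.039,-0.0223,0],[0.085,-0.006,-0.039,-0.0223,0],[0.085,-0.006,-0.039,-0.0223,0],[0.085,-0.006,-0.039,-0.0223,0],[0.085,-0.006,-0.039,-0.0223,0],[0.085,-0.006,-0.039,-0.0223,0],[0.085,-0.006,-0.039,-0.0223,0]]'
python3 -m pendant '[[0.085,0,-0.024,-0.039,0],[0.085,0,-0.024,-0.039,0],[0.085,0,-0.024,-0.039,0],[0.085,0,-0.024,-0.039,0],[0.085,0,-0.024,-0.039,0],[0.085,0,-0.024,-0.039,0],[0.085,0,-0.024,-0.039,0],[0.085,0,-0.024,-0.039,0]]'
cat > st.py <<'E'
from h import *
from plant import arm
import sys
s=arm.get_state(); M=R.from_rotvec(s["orientation"]).as_matrix()
print("t",round(s["clock"],2),"p",s["position"].round(4),"x",M[:,0].round(3),"jawyaw",np.arctan2(M[1,2],M[0,2]).round(3),"q",s["joint_pos"].round(3),"F",s["force"].round(1),"w",round(s["grip_width"],4))
a=[float(v) for v in sys.argv[1:]]
if a:
    d=M.T@(np.array(a[:3])-s["position"]); print("tool shift",d.round(4))
E
python3 st.py .4655 -.289 .15
```

```text
clock: 1.0
position: [0.4506, 0.3488, 0.2592]
orientation: [-1.026, 1.316, 1.027]
force: [0.7, 1.2, -0.3]
grip_width: 0.0852
clock: 1.8
position: [0.5601, -0.0006, 0.2589]
orientation: [-1.026, 1.315, 1.027]
force: [0.9, -0.0, -0.3]
grip_width: 0.0851
t 1.8 p [ 0.5601 -0.0006  0.2589] x [-0.  0. -1.] jawyaw 1.325 q [-0.483  0.22   0.487  1.691 -0.108  1.258  1.353] F [ 0.9 -0.  -0.3] w 0.0851
tool shift [ 0.1089  0.0216 -0.3028]
```

```bash
python3 -m pendant '[[0.085,0.01,0.003,-0.0433,0],[0.085,0.01,0.003,-0.0433,0],[0.085,0.01,0.003,-0.0433,0],[0.085,0.01,0.003,-0.0433,0],[0.085,0.01,0.003,-0.0433,0],[0.085,0.01,0.003,-0.0433,0],[0.085,0.01,0.003,-0.0433,0],[0.07,0.02,0,0,0.144],[0.07,0.02,0,0,0.144],[0.07,0.02,0,0,0.144]]'
python3 -m pendant '[[0.07,0.02,0,0,0.144],[0.07,0.02,0,0,0.145],[0.07,0.02,0,0,0],[0.07,0,0,0,0]]'
python3 st.py .4655 -.289 .005
python3 - <<'E'
from h import *
from plant import arm
s=arm.grab_frame("scene")["frame"];t=arm.grab_frame("top")["frame"]
a=cv2.resize(s[110:200,120:220],None,fx=4,fy=4,interpolation=cv2.INTER_CUBIC)
b=cv2.resize(t[180:270,300:400],None,fx=4,fy=4,interpolation=cv2.INTER_CUBIC)
cv2.imwrite("pics/c3.png",cv2.convertScaleAbs(np.hstack([a,b]),alpha=1.6))
M=R.from_rotvec(arm.get_state()["orientation"]).as_matrix();p=arm.get_state()["position"]
for n,o in(("scene",(120,110)),("top",(300,180))): print(n,((proj(n,[p,p*[1,1,0],[.4655,-.289,.014]])-o)*4).round())
E
```

```text
clock: 2.8
position: [0.4655, -0.2881, 0.1282]
orientation: [-0.691, 1.458, 0.692]
force: [0.9, 0.6, -0.1]
grip_width: 0.0702
clock: 3.2
position: [0.4638, -0.2861, 0.0665]
orientation: [-0.47, 1.523, 0.477]
force: [-0.0, 0.5, 0.0]
grip_width: 0.0699
t 3.2 p [ 0.4638 -0.2861  0.0665] x [-0.006  0.002 -1.   ] jawyaw 0.604 q [-0.091  0.462  0.719  1.939 -0.387  0.888  1.432] F [-0.   0.5  0. ] w 0.0699
tool shift [ 0.0615 -0.0037 -0.    ]
scene [[189. 165.]
 [205. 234.]
 [200. 220.]]
top [[210. 189.]
 [186. 198.]
 [192. 197.]]
```

View pics/c3.png

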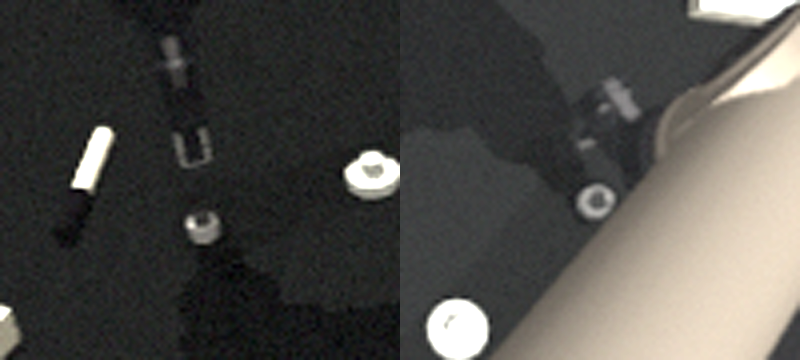

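The foot sits under the fingers within a few mm, and the spread between the two cameras lies along the jaw direction, which the closing absorbs. Descending and grasping.

```bash
python3 -m pendant '[[0.07,0.02,-0.0035,0,0],[0.07,0.02,0,0,0],[0.07,0.015,0,0,0],[0.07,0.005,0,0,0],[0.07,0,0,0,0]]'; python3 st.py .4655 -.289 .005
python3 -m pendant '[[0.015,0,0,0,0],[0.015,0,0,0,0],[0.015,0,0,0,0],[0.015,0,0,0,0],[0.015,0,0,0,0]]' 40
```

```text
clock: 3.8
position: [0.4679, -0.2906, 0.0091]
orientation: [-0.473, 1.519, 0.473]
force: [-0.4, 0.5, 0.8]
grip_width: 0.0703
t 3.8 p [ 0.4679 -0.2906  0.0091] x [-0.  0. -1.] jawyaw 0.604 q [-0.028  0.549  0.653  1.965 -0.468  0.781  1.498] F [-0.4  0.5  0.8] w 0.0703
tool shift [ 0.0041  0.0027 -0.0011]
clock: 4.3
position: [0.4682, -0.2906, 0.0094]
orientation: [-0.473, 1.518, 0.473]
force: [-0.6, 0.3, 0.6]
grip_width: 0.015
```

```bash
cat > look.py <<'E'
from h import *
from plant import arm
import sys
out=[]
S=int(sys.argv[2])
for a in sys.argv[3:]:
    n,x,y,w,hh=a.split(","); x,y,w,hh=map(int,(x,y,w,hh))
    f=arm.grab_frame(n)["frame"]; cv2.imwrite(f"pics/{sys.argv[1]}_{n}_raw.png",f)
    out.append(cv2.resize(f[y:y+hh,x:x+w],None,fx=S,fy=S,interpolation=cv2.INTER_CUBIC))
cv2.imwrite(f"pics/{sys.argv[1]}.png",cv2.convertScaleAbs(np.hstack(out),alpha=1.8))
E
python3 look.py c4 6 scene,138,135,66,60 top,317,200,60,60
```

```text
(no output)
```

View pics/c4.png

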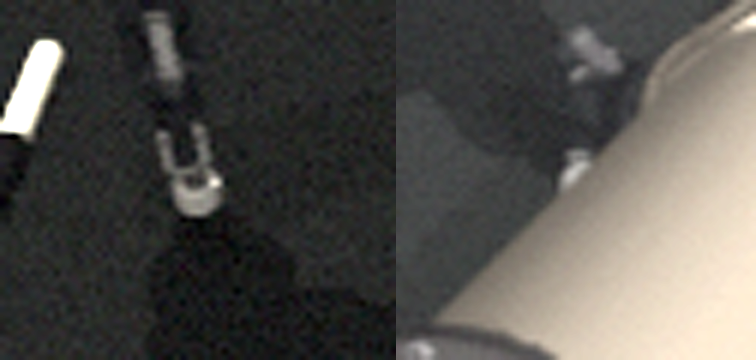

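The pads closed over the disc, around the 14 mm boss, and the foot hasn't moved. I'll open a little, go lower and close on the disc.

```bash
python3 -m pendant '[[0.045,0,0,0,0],[0.045,0,0,0,0],[0.045,0.004,0,0,0],[0.045,0.003,0,0,0],[0.045,0,0,0,0]]' ; python3 -m pendant '[[0.015,0,0,0,0],[0.015,0,0,0,0],[0.015,0,0,0,0],[0.015,0,0,0,0]]' 40
```

```text
clock: 4.9
position: [0.4675, -0.2903, 0.0015]
orientation: [-0.472, 1.519, 0.474]
force: [-0.6, -0.3, -0.8]
grip_width: 0.0447
clock: 5.3
position: [0.4681, -0.2907, 0.0022]
orientation: [-0.473, 1.518, 0.473]
force: [-0.4, -0.7, 0.0]
grip_width: 0.0149
```

```bash
python3 look.py c5 10 scene,150,145,40,35 top,330,215,35,35; python3 - <<'E'
from h import *
from plant import arm
p=arm.get_state()["position"]
M=R.from_rotvec(arm.get_state()["orientation"]).as_matrix()
X=[p]+[p+M@[ -.0,y,z] for y in(-.011,.011) for z in (-.0075,.0075)]
print(((proj("scene",X)-[150,145])*10).round(),((proj("top",X)-[330,215])*10+[400,0]).round())
E
```

```text
[[199. 233.]
 [160. 226.]
 [167. 256.]
 [230. 212.]
 [237. 241.]] [[575. 138.]
 [619. 139.]
 [590.  98.]
 [560. 179.]
 [532. 137.]]
```

View pics/c5.png

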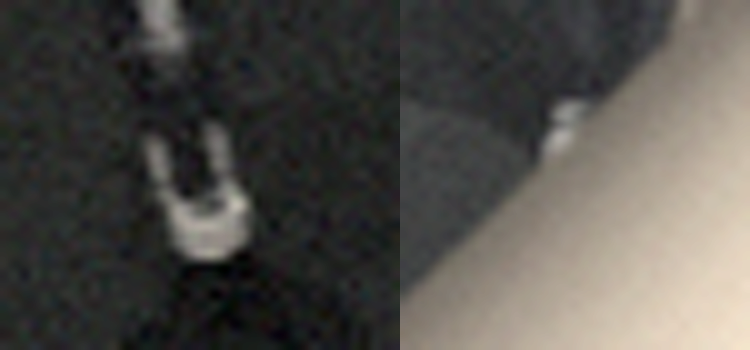

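```bash
python3 -m pendant '[[0.0,0,0,0,0],[0.0,0,0,0,0],[0.0,0,0,0,0],[0,0,0,0,0]]' 40;  python3 -m pendant '[[0.0,-0.03,0,0,0],[0.0,-0.03,0,0,0],[0.0,-0.03,0,0,0],[0.0,0,0,0,0]]' ; python3 look.py c6 6 scene,138,120,66,75 top,317,200,60,75
```

```text
clock: 5.8
position: [0.468, -0.2906, 0.0022]
orientation: [-0.473, 1.518, 0.473]
force: [-0.2, 0.0, 0.4]
grip_width: 0.0002
clock: 6.2
position: [0.4706, -0.2927, 0.096]
orientation: [-0.477, 1.513, 0.468]
force: [0.1, 0.1, 0.1]
grip_width: -0.0
```

View pics/c6.png

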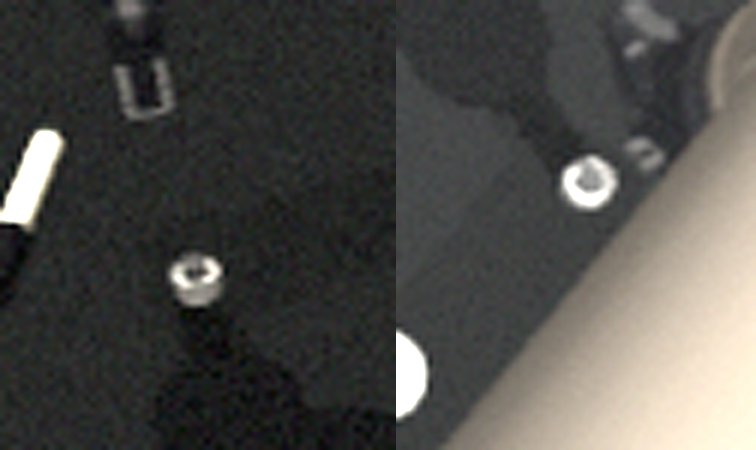

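```bash
python3 - <<'E'
from h import *
from plant import arm
s=arm.get_state();p=s["position"]
print(p,proj("scene",p),"seen",138+145/6,120+117/6, proj("top",p),"seen",317+(645-396)/6,200+155/6)
print(ray("scene",138+145/6,120+117/6,p[2]),ray("top",317+(645-396)/6,200+155/6,p[2]))
E
```

```text
[ 0.4683518  -0.29060671  0.09256952] [164.76073864 145.2457185 ] seen 162.16666666666666 139.5 [355.82614299 225.42768592] seen 358.5 225.83333333333334
[ 0.44420298 -0.31133502  0.09256952] [ 0.46739587 -0.29811266  0.09256952]
```

The visible finger ends sit about 25 mm above the reported TCP. The foot didn't move when the jaws shut at "z=2 mm", so the real fingertips stop short. I'll reopen and feel downwards with the force sensor.

```bash
python3 -m pendant '[[0.05,0.03,0,0,0],[0.05,0.03,0,0,0],[0.05,0.025,0,0,0],[0.05,0.0,0,0,0],[0.05,0,0,0,0]]'; for i in 1; do python3 -m pendant '[[0.05,0.005,0,0,0],[0.05,0,0,0,0]]'; done;  python3 -m pendant '[[0.05,0.004,0,0,0],[0.05,0,0,0,0]]'; python3 st.py .4655 -.289 .005
```

```text
clock: 6.8
position: [0.4671, -0.2905, 0.0065]
orientation: [-0.472, 1.52, 0.474]
force: [0.1, -1.1, 0.7]
grip_width: 0.0501
clock: 7.0
position: [0.4684, -0.2909, 0.0027]
orientation: [-0.474, 1.518, 0.473]
force: [-0.7, -0.2, 0.1]
grip_width: 0.0498
clock: 7.2
position: [0.4681, -0.2905, -0.0018]
orientation: [-0.473, 1.518, 0.473]
force: [-0.7, -0.1, -0.9]
grip_width: 0.0501
t 7.2 p [ 0.4681 -0.2905 -0.0018] x [ 0.  0. -1.] jawyaw 0.604 q [-0.02   0.566  0.643  1.971 -0.486  0.761  1.513] F [-0.7 -0.1 -0.9] w 0.0501
tool shift [-0.0068  0.0027 -0.0013]
```

```bash
python3 -m pendant '[[0.04,0,0,0,0],[0.04,0.004,0,0,0],[0.04,0,0,0,0]]';  python3 -m pendant '[[0.04,0.004,0,0,0],[0.04,0,0,0,0]]';python3 -m pendant '[[0.04,0.004,0,0,0],[0.04,0,0,0,0]]'
```

```text
clock: 7.5
position: [0.4678, -0.2903, -0.0062]
orientation: [-0.473, 1.519, 0.474]
force: [-0.9, 0.3, -0.3]
grip_width: 0.0399
clock: 7.7
position: [0.4677, -0.2904, -0.0104]
orientation: [-0.473, 1.519, 0.474]
force: [-0.3, -0.2, -0.2]
grip_width: 0.0398
clock: 7.9
position: [0.4677, -0.2904, -0.0144]
orientation: [-0.473, 1.519, 0.474]
force: [-0.3, -0.2, -1.0]
grip_width: 0.0402
```

```bash
python3 -m pendant '[[0.01,0,0,0,0],[0.01,0,0,0,0],[0.01,0,0,0,0],[0.01,0,0,0,0]]' 30
```

```text
clock: 8.3
position: [0.468, -0.2907, -0.0137]
orientation: [-0.473, 1.518, 0.473]
force: [-0.6, -0.7, 1.4]
grip_width: 0.0202
```

```bash
python3 -m pendant '[[0.01,0,0,0,0],[0.01,0,0,0,0]]' 60; python3 look.py c7 8 scene,145,140,50,45 top,325,205,45,45
```

```text
clock: 8.5
position: [0.4685, -0.2915, -0.0119]
orientation: [-0.473, 1.517, 0.473]
force: [-3.2, 1.8, 16.2]
grip_width: 0.0106
```

View pics/c7.png

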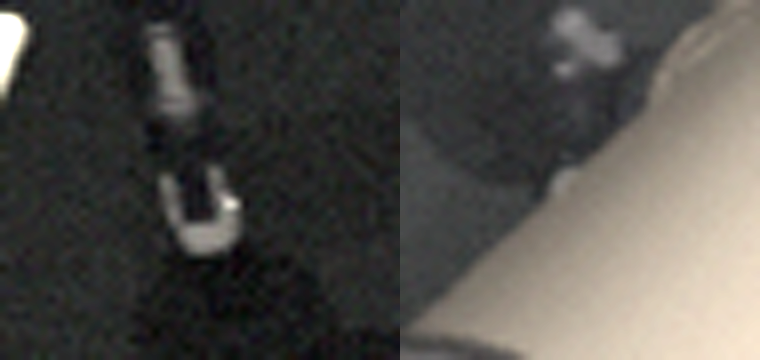

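The tips now press on top of the boss (16 N at width 10.6 mm), so the true tip height is the reported z plus about 32 mm. I'll open, go down about 14 mm further in steps, then close.

```bash
python3 -m pendant '[[0.04,0,0,0,0],[0.04,0,0,0,0],[0.04,0,0,0,0],[0.04,0.004,0,0,0],[0.04,0,0,0,0]]' 30;  python3 -m pendant '[[0.04,0.004,0,0,0],[0.04,0,0,0,0]]';python3 -m pendant '[[0.04,0.003,0,0,0],[0.04,0,0,0,0]]'
```

```text
clock: 9.1
position: [0.4673, -0.2901, -0.0187]
orientation: [-0.472, 1.52, 0.474]
force: [-0.5, 0.3, -0.5]
grip_width: 0.0402
clock: 9.3
position: [0.4675, -0.2903, -0.0226]
orientation: [-0.472, 1.519, 0.474]
force: [0.9, -0.3, -0.2]
grip_width: 0.0401
clock: 9.5
position: [0.4677, -0.2905, -0.0252]
orientation: [-0.473, 1.519, 0.474]
force: [-0.3, -0.1, 0.5]
grip_width: 0.04
```

```bash
python3 -m pendant '[[0.01,0,0,0,0],[0.01,0,0,0,0],[0.01,0,0,0,0],[0.01,0,0,0,0]]' 40
```

```text
clock: 9.9
position: [0.4682, -0.2908, -0.0247]
orientation: [-0.473, 1.518, 0.473]
force: [-0.9, 0.6, 0.8]
grip_width: 0.0221
```

```bash
python3 -m pendant '[[0.01,0,0,0,0],[0.01,0,0,0,0],[0.01,-0.03,0,0,0],[0.01,-0.05,0,0,0],[0.01,-0.05,0,0,0],[0.01,0,0,0,0]]' ; python3 look.py c8 5 scene,125,100,80,85 top,315,190,70,85;python3 st.py
```

```text
clock: 10.5
position: [0.4719, -0.2938, 0.1113]
orientation: [-0.478, 1.509, 0.466]
force: [1.6, -0.7, -0.4]
grip_width: 0.0219
t 10.6 p [ 0.4686 -0.2906  0.1061] x [ 0.002  0.    -1.   ] jawyaw 0.604 q [-0.124  0.417  0.763  1.899 -0.35   0.96   1.405] F [-1.   0.4  0. ] w 0.0221
```

View pics/c8.png

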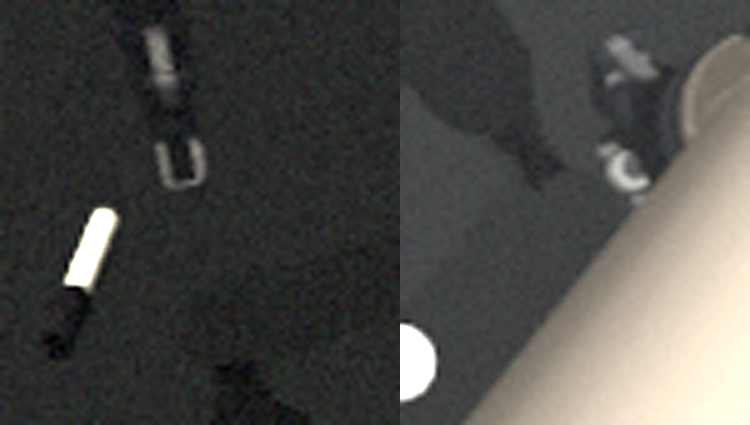

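The foot is lifted and held: its ring shows between the pads at (628,170) and the bench spot is empty. Next I carry it to the empty quarter of the tray.

```bash
python3 -m pendant '[[0.01,0,0.0322,0.0297,0],[0.01,0,0.0322,0.0297,0],[0.01,0,0.0322,0.0297,0],[0.01,0,0.0322,0.0297,0],[0.01,0,0.0322,0.0297,0],[0.01,0,0.0322,0.0297,0],[0.01,0,0.0322,0.0297,0],[0.01,0,0.0322,0.0297,0],[0.01,0,0.0322,0.0297,0],[0.01,0,0,0,0]]' ;python3 st.py .524 .100 -.017
```

```text
clock: 11.6
position: [0.5221, 0.108, 0.1029]
orientation: [-0.48, 1.519, 0.485]
force: [-0.3, 0.2, -0.3]
grip_width: 0.022
t 11.6 p [0.5221 0.108  0.1029] x [-0.004  0.002 -1.   ] jawyaw 0.616 q [-0.838  0.369  0.685  1.939 -0.29   0.936  0.605] F [-0.3  0.2 -0.3] w 0.022
tool shift [ 0.1198 -0.0081 -0.0029]
```

```bash
python3 -m pendant '[[0.01,0.035,-0.004,-0.002,0],[0.01,0.035,-0.004,-0.001,0],[0.01,0.025,0,0,0],[0.01,0.012,0,0,0],[0.01,0,0,0,0]]' ;python3 st.py .524 .100 -.017; python3 -m pendant '[[0.01,0.004,0,0,0],[0.01,0.002,0,0,0]]'
```

```text
clock: 12.1
position: [0.5229, 0.0906, -0.0042]
orientation: [-0.473, 1.524, 0.473]
force: [1.0, -0.2, -0.4]
grip_width: 0.0218
t 12.1 p [ 0.5229  0.0906 -0.0042] x [-0.006 -0.002 -1.   ] jawyaw 0.604 q [-0.719  0.528  0.589  2.014 -0.432  0.73   0.741] F [ 1.  -0.2 -0.4] w 0.0218
tool shift [0.0128 0.0071 0.0063]
clock: 12.3
position: [0.5264, 0.0916, -0.0071]
orientation: [-0.473, 1.517, 0.473]
force: [-0.1, 0.1, -0.7]
grip_width: 0.0222
```

```bash
python3 -m pendant '[[0.01,0.003,0.008,0,0],[0.01,0.004,0,0,0],[0.01,0,0,0,0]]'; python3 -m pendant '[[0.01,0.003,0,0,0],[0.01,0,0,0,0]]'
```

```text
clock: 12.6
position: [0.5204, 0.0986, -0.015]
orientation: [-0.474, 1.519, 0.474]
force: [-1.3, -0.5, -0.9]
grip_width: 0.0221
clock: 12.8
position: [0.5208, 0.0979, -0.018]
orientation: [-0.473, 1.519, 0.473]
force: [0.3, 0.0, -0.7]
grip_width: 0.0217
```

```bash
python3 st.py .524 .100 -.019; python3 - <<'E'
from h import *
from plant import arm
cv2.imwrite("pics/x_scene.png",arm.grab_frame("scene")["frame"])
E
```

```text
t 12.8 p [ 0.5208  0.0979 -0.018 ] x [-0. -0. -1.] jawyaw 0.604 q [-0.719  0.545  0.571  2.026 -0.453  0.696  0.744] F [ 0.3  0.  -0.7] w 0.0217
tool shift [ 0.001  -0.0001  0.0038]
```

```bash
python3 -m pendant '[[0.036,0,0,0,0],[0.036,0,0,0,0],[0.036,0,0,0,0],[0.036,0,0,0,0],[0.036,-0.02,0,0,0],[0.036,-0.04,0,0,0],[0.036,-0.05,0,0,0],[0.036,-0.03,0,0,0],[0.036,0,0,0,0]]'; python3 st.py .522 .05 .12;  python3 look.py c9 5 scene,225,130,90,110 top,190,155,70,110
```

```text
clock: 13.75
position: [0.5246, 0.0985, 0.1267]
orientation: [-0.472, 1.509, 0.473]
force: [-0.2, -0.1, 1.0]
grip_width: 0.0363
t 13.75 p [0.5246 0.0985 0.1267] x [ 0.009  0.004 -1.   ] jawyaw 0.604 q [-0.858  0.333  0.723  1.926 -0.268  0.969  0.593] F [-0.2 -0.1  1. ] w 0.0363
tool shift [ 0.0065 -0.0384 -0.0297]
```

View pics/c9.png

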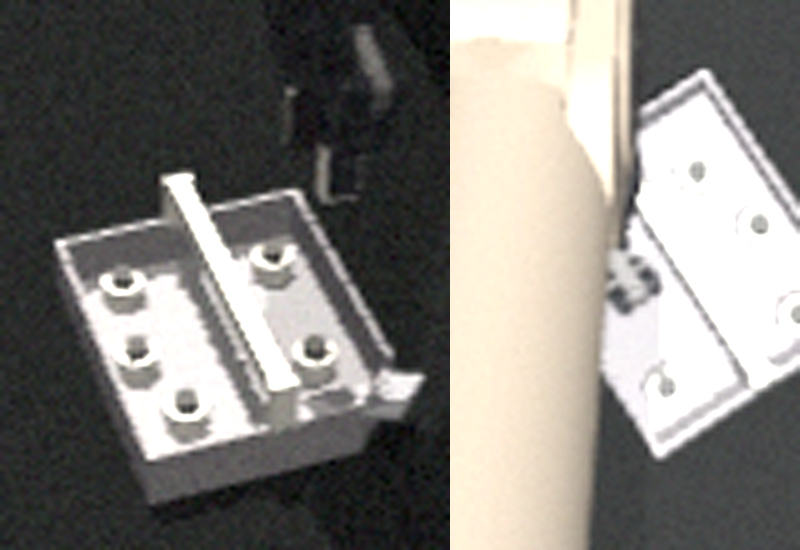

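All five feet are in the tray, upright. The placed foot is at (315,350) in the scene crop and the tray hasn't moved. The rows can't tilt the tool directly, so I'll find out in free air what an out-of-reach pose does to its orientation.

```bash
python3 -m pendant '[[0.085,0,0.02,-0.045,0],[0.085,0,0.02,-0.045,0],[0.085,0,0.02,-0.045,0],[0.085,0,0.02,-0.045,0],[0.085,0,0.02,-0.045,0],[0.085,0,0.02,-0.045,0]]'; python3 st.py;
```

```text
clock: 14.45
position: [0.2646, 0.0511, 0.1263]
orientation: [-0.473, 1.508, 0.49]
force: [0.6, 0.5, -0.5]
grip_width: 0.0849
t 14.45 p [0.2646 0.0511 0.1263] x [ 0.005  0.013 -1.   ] jawyaw 0.616 q [-0.914 -0.322  0.472  2.437  0.162  0.989  0.065] F [ 0.6  0.5 -0.5] w 0.0849
```

```bash
python3 -m pendant '[[0.085,0,0.02,-0.045,0],[0.085,0,0.02,-0.045,0]]'; python3 st.py; python3 -m pendant '[[0.085,0,0.02,-0.045,0],[0.085,0,0.0,0,0]]'; python3 st.py
```

```text
clock: 14.65
position: [0.257, 0.0454, 0.1411]
orientation: [-0.456, 1.484, 0.495]
force: [-0.0, -1.5, 0.1]
grip_width: 0.0853
t 14.65 p [0.257  0.0454 0.1411] x [ 0.025  0.034 -0.999] jawyaw 0.609 q [-0.542 -0.333  0.186  2.437  0.045  0.998  0.222] F [-0.  -1.5  0.1] w 0.0853
clock: 14.85
position: [0.2494, 0.0389, 0.1482]
orientation: [-0.438, 1.476, 0.493]
force: [0.6, -0.6, -0.1]
grip_width: 0.085
t 14.85 p [0.2494 0.0389 0.1482] x [ 0.031  0.046 -0.998] jawyaw 0.598 q [-0.352 -0.355  0.06   2.439 -0.016  1.014  0.311] F [ 0.6 -0.6 -0.1] w 0.085
```

Out-of-reach pushes do tilt the tool, and the tilt persists (3° so far). So I'll grasp the handle with the tool near vertical, lift, turn the spout towards the base, and tilt by pushing past the reach limit. First I go over the handle and turn the jaws across the bar.

```bash
python3 -m pendant '[[0.06,0,-0.0241,0.0386,0],[0.06,0,-0.0241,0.0386,0],[0.06,0,-0.0241,0.0386,0],[0.06,0,-0.0241,0.0386,0],[0.06,0,-0.0241,0.0386,0],[0.06,0,-0.0241,0.0386,0],[0.06,0,0,0,0.143],[0.06,0,0,0,0.143],[0.06,0,0,0,0.143],[0.06,0,0,0,0.143]]'; python3 -m pendant '[[0.06,0,0,0,0.143],[0.06,0,0,0,0.143],[0.06,0,0,0,0.143],[0.06,0,0,0,0.143],[0.06,0,0,0,0.143],[0.06,0,0,0,0.143],[0.06,0,0,0,0.141],[0.06,0,0,0,0]]'; python3 st.py .522 .05 .06
```

```text
clock: 15.85
position: [0.5225, 0.0568, 0.1564]
orientation: [0.01, 1.541, 0.06]
force: [-0.9, -0.5, -0.1]
grip_width: 0.0595
clock: 16.65
position: [0.5225, 0.0568, 0.1569]
orientation: [0.792, 1.432, -0.704]
force: [0.1, 0.6, -1.1]
grip_width: 0.0599
t 16.65 p [0.5225 0.0568 0.1569] x [ 0.029  0.046 -0.999] jawyaw -0.96 q [-0.517  0.214  0.409  1.927 -0.152  0.988 -0.996] F [ 0.1  0.6 -1.1] w 0.0599
tool shift [ 0.0964 -0.0092  0.0073]
```

```bash
python3 -m pendant '[[0.06,0.033,-0.003,0.0024,0],[0.06,0.033,-0.003,0.0024,0],[0.06,0.028,-0.003,0.0024,0],[0.06,0,0,0,0]]'; python3 st.py .522 .05 .017; python3 - <<'E'
from h import *
from plant import arm
for n in("top","scene"): cv2.imwrite(f"pics/hov_{n}.png",arm.grab_frame(n)["frame"])
E
```

```text
clock: 17.05
position: [0.5187, 0.0489, 0.0597]
orientation: [0.789, 1.439, -0.708]
force: [-0.7, -0.1, -0.1]
grip_width: 0.0602
t 17.05 p [0.5187 0.0489 0.0597] x [ 0.022  0.045 -0.999] jawyaw -0.959 q [-0.464  0.343  0.378  2.02  -0.236  0.788 -0.901] F [-0.7 -0.1 -0.1] w 0.0602
tool shift [0.0428 0.0015 0.002 ]
```

Descend to the bar in two steps while watching the force, then close.

```bash
python3 -m pendant '[[0.06,0.02,0.001,0.002,0],[0.06,0.012,0,0,0],[0.06,0.006,0,0,0],[0.06,0.004,0,0,0],[0.06,0,0,0,0]]'; python3 st.py .522 .05 .017
```

```text
clock: 17.65
position: [0.5263, 0.0498, 0.0222]
orientation: [0.797, 1.431, -0.703]
force: [0.0, -0.1, 0.3]
grip_width: 0.06
t 17.65 p [0.5263 0.0498 0.0222] x [ 0.032  0.048 -0.998] jawyaw -0.962 q [-0.434  0.408  0.35   2.035 -0.282  0.703 -0.862] F [ 0.  -0.1  0.3] w 0.06
tool shift [ 0.005  -0.0036 -0.0025]
```

```bash
python3 -m pendant '[[0.03,0.004,0,0,0],[0.03,0,0,0,0],[0.03,0,0,0,0]]';  python3 -m pendant '[[0.0,0,0,0,0],[0.0,0,0,0,0],[0.0,0,0,0,0],[0.0,0,0,0,0]]' 30; python3 st.py
```

```text
clock: 17.95
position: [0.5265, 0.0499, 0.0183]
orientation: [0.797, 1.43, -0.703]
force: [0.6, 0.6, -0.1]
grip_width: 0.0303
clock: 18.35
position: [0.5261, 0.0504, 0.0184]
orientation: [0.797, 1.432, -0.703]
force: [-3.3, 1.8, 5.0]
grip_width: 0.0113
t 18.35 p [0.5261 0.0504 0.0184] x [ 0.031  0.049 -0.998] jawyaw -0.962 q [-0.431  0.414  0.347  2.037 -0.287  0.696 -0.858] F [-3.3  1.8  5. ] w 0.0113
```

```bash
python3 -m pendant '[[0.0,0,0,0,0],[0.0,0,0,0,0],[0.0,0,0,0,0],[0.0,-0.01,0,0,0],[0.0,-0.02,0,0,0],[0.0,-0.02,0,0,0],[0.0,0,0,0,0]]' 110; python3 st.py; python3 look.py c10 4 scene,205,80,130,150
```

```text
clock: 19.05
position: [0.5267, 0.0468, 0.0699]
orientation: [0.799, 1.426, -0.702]
force: [0.5, 0.6, -4.9]
grip_width: 0.0099
t 19.05 p [0.5267 0.0468 0.0699] x [ 0.037  0.048 -0.998] jawyaw -0.963 q [-0.461  0.332  0.383  2.007 -0.234  0.797 -0.901] F [ 0.5  0.6 -4.9] w 0.0099
```

The force reads −4.9 N, which matches 0.5 kg, so the whole tray is hanging in the grip. I'll rise and turn the spout to face the base at the same time, gently.

```bash
python3 -m pendant '[[0.0,-0.01,0,0,-0.1],[0.0,-0.018,0,0,-0.14],[0.0,-0.018,0,0,-0.14],[0.0,-0.018,0,0,-0.14],[0.0,-0.018,0,0,-0.14],[0.0,-0.018,0,0,-0.14],[0.0,-0.018,0,0,-0.14],[0.0,-0.018,0,0,-0.14],[0.0,-0.018,0,0,-0.14],[0.0,-0.018,0,0,-0.14]]';python3 -m pendant '[[0.0,-0.018,0,0,-0.14],[0.0,-0.01,0,0,-0.14],[0.0,0,0,0,-0.14],[0.0,0,0,0,-0.06],[0,0,0,0,0]]'; python3 st.py 1.0 0.08 .27
```

```text
clock: 20.1
position: [0.5179, 0.0387, 0.2381]
orientation: [-0.282, 1.511, 0.346]
force: [0.7, -0.3, -5.1]
grip_width: 0.0095
clock: 20.6
position: [0.5172, 0.0375, 0.2655]
orientation: [-0.655, 1.414, 0.705]
force: [-0.5, -0.5, -5.5]
grip_width: 0.0097
t 20.6 p [0.5172 0.0375 0.2655] x [ 0.028  0.048 -0.998] jawyaw 0.876 q [-0.302  0.099  0.193  1.79  -0.067  1.222  0.788] F [-0.5 -0.5 -5.5] w 0.0097
tool shift [ 0.011  -0.3438  0.3415]
```

```bash
python3 -m pendant '[[0.0,0,-0.008,0.008,0],[0.0,0,-0.016,0.016,0],[0.0,0,-0.022,0.022,0],[0.0,0,-0.024,0.024,0],[0.0,0,-0.024,0.024,0],[0.0,0,-0.024,0.024,0],[0.0,0,-0.024,0.024,0],[0.0,0,-0.024,0.024,0],[0.0,0,-0.024,0.024,0],[0.0,0,-0.024,0.024,0]]'; python3 st.py;python3 -m pendant '[[0.0,0,-0.024,0.024,0],[0.0,0,-0.02,0.02,0],[0.0,0,-0.02,0.02,0]]'; python3 st.py
```

```text
clock: 21.6
position: [0.8214, 0.0656, 0.2763]
orientation: [-0.655, 1.412, 0.704]
force: [0.9, -0.1, -4.9]
grip_width: 0.01
t 21.6 p [0.8214 0.0656 0.2763] x [ 0.03   0.048 -0.998] jawyaw 0.876 q [-0.205  0.701  0.201  0.922 -0.176  1.496  0.833] F [ 0.9 -0.1 -4.9] w 0.01
clock: 21.9
position: [0.911, 0.0739, 0.2795]
orientation: [-0.654, 1.411, 0.704]
force: [3.0, -0.1, -4.0]
grip_width: 0.0099
t 21.9 p [0.911  0.0739 0.2795] x [ 0.031  0.048 -0.998] jawyaw 0.876 q [-0.149  0.981  0.194  0.404 -0.211  1.728  0.796] F [ 3.  -0.1 -4. ] w 0.0099
```

Still tracking at r=0.91; now I push past the limit in small bites.

```bash
python3 -m pendant '[[0.0,0,-0.02,0.02,0],[0.0,0,-0.02,0.02,0],[0.0,0,-0.02,0.02,0]]'; python3 st.py;python3 -m pendant '[[0.0,0,-0.02,0.02,0],[0.0,0,-0.02,0.02,0]]'; python3 st.py
```

```text
clock: 22.2
position: [0.9202, 0.0627, 0.1697]
orientation: [-0.597, 1.554, 0.733]
force: [-0.7, -2.2, -35.1]
grip_width: 0.0098
t 22.2 p [0.9202 0.0627 0.1697] x [-0.112  0.041 -0.993] jawyaw 0.845 q [-0.098  1.273  0.176  0.053 -0.228  1.924  0.738] F [ -0.7  -2.2 -35.1] w 0.0098
clock: 22.4
position: [0.9067, 0.0537, 0.1082]
orientation: [-0.555, 1.64, 0.748]
force: [0.8, -1.5, -11.6]
grip_width: 0.0097
t 22.4 p [0.9067 0.0537 0.1082] x [-0.196  0.042 -0.98 ] jawyaw 0.826 q [-0.085  1.349  0.165  0.035 -0.226  1.951  0.72 ] F [  0.8  -1.5 -11.6] w 0.0097
```

The outer push tilts the fingertips inward but makes the arm drop. φ = q2+q4+q6, and q6 is near its limit of 2. Raising the arm from here should clamp q6 and tip the fingers outward, lowering the side that faces the base, where the spout is. I'll try small upward moves.

```bash
python3 -m pendant '[[0.0,-0.015,0,0,0],[0.0,-0.03,0,0,0],[0.0,-0.03,0,0,0]]'; python3 st.py;python3 -m pendant '[[0.0,-0.035,0,0,0],[0.0,-0.035,0,0,0],[0.0,-0.035,0,0,0]]'; python3 st.py
```

```text
clock: 22.7
position: [0.9011, 0.053, 0.205]
orientation: [-0.57, 1.581, 0.733]
force: [0.4, 1.2, -3.3]
grip_width: 0.0101
t 22.7 p [0.9011 0.053  0.205 ] x [-0.138  0.048 -0.989] jawyaw 0.826 q [-0.085  1.25   0.225  0.03  -0.288  1.996  0.722] F [ 0.4  1.2 -3.3] w 0.0101
clock: 23.0
position: [0.8791, 0.0459, 0.2982]
orientation: [-0.583, 1.541, 0.711]
force: [0.6, -0.6, -4.8]
grip_width: 0.0097
t 23.0 p [0.8791 0.0459 0.2982] x [-0.092  0.046 -0.995] jawyaw 0.822 q [-0.108  1.104  0.444  0.145 -0.473  1.996  0.758] F [ 0.6 -0.6 -4.8] w 0.0097
```

```bash
python3 -m pendant '[[0.0,-0.035,-0.006,0.006,0],[0.0,-0.035,-0.006,0.006,0],[0.0,-0.035,-0.006,0.006,0],[0.0,-0.035,-0.006,0.006,0],[0.0,-0.035,-0.006,0.006,0]]'; python3 st.py;python3 -m pendant '[[0.0,-0.035,-0.006,0.006,0],[0.0,-0.035,-0.006,0.006,0],[0.0,-0.035,-0.006,0.006,0]]'; python3 st.py
```

```text
clock: 23.5
position: [0.8512, 0.0382, 0.4134]
orientation: [-0.599, 1.445, 0.675]
force: [1.2, 0.3, -5.3]
grip_width: 0.0098
t 23.5 p [0.8512 0.0382 0.4134] x [ 0.008  0.055 -0.998] jawyaw 0.818 q [-0.107  0.932  0.319  0.212 -0.342  1.996  0.76 ] F [ 1.2  0.3 -5.3] w 0.0098
clock: 23.8
position: [0.8298, 0.0327, 0.4781]
orientation: [-0.61, 1.385, 0.65]
force: [-0.2, 0.0, -5.5]
grip_width: 0.0097
t 23.8 p [0.8298 0.0327 0.4781] x [ 0.071  0.058 -0.996] jawyaw 0.818 q [-0.107  0.839  0.29   0.242 -0.307  1.996  0.761] F [-0.2  0.  -5.5] w 0.0097
```

```bash
python3 -m pendant '[[0.0,-0.038,-0.012,0.012,0],[0.0,-0.038,-0.012,0.012,0],[0.0,-0.038,-0.012,0.012,0],[0.0,-0.038,-0.012,0.012,0],[0.0,-0.038,-0.012,0.012,0],[0.0,-0.038,-0.012,0.012,0],[0.0,-0.038,-0.012,0.012,0],[0.0,-0.038,-0.012,0.012,0]]'; python3 st.py
```

```text
clock: 24.6
position: [0.7836, 0.018, 0.6283]
orientation: [-0.639, 1.198, 0.57]
force: [0.1, -0.1, -5.7]
grip_width: 0.0099
t 24.6 p [0.7836 0.018  0.6283] x [ 0.268  0.067 -0.961] jawyaw 0.827 q [-0.1    0.675  0.352  0.208 -0.356  1.996  0.764] F [ 0.1 -0.1 -5.7] w 0.0099
```

```bash
cat > tr.py <<'E'
from h import *
from plant import arm
s=arm.get_state(); G=R.from_rotvec([.797,1.431,-.703]); Rt=R.from_rotvec(s["orientation"])*G.inv()*R.from_euler('z',.604)
z=Rt.inv().apply([0,0,1]); print("t",round(s["clock"],2),"p",s["position"].round(3),"tilt",np.degrees(np.arccos(z[2])).round(1),"downslope dir in tray deg (45=spout)",np.degrees(np.arctan2(-z[1],-z[0])).round(1),"q",s["joint_pos"].round(2),"F",s["force"].round(1),"vel",abs(s["joint_vel"]).max().round(3))
E
python3 tr.py
python3 -m pendant '[[0.0,-0.038,-0.012,0.012,0],[0.0,-0.038,-0.012,0.012,0],[0.0,-0.038,-0.012,0.012,0],[0.0,-0.038,-0.012,0.012,0],[0.0,-0.038,-0.012,0.012,0],[0.0,-0.038,-0.012,0.012,0]]'; python3 tr.py
```

```text
t 24.6 p [0.784 0.018 0.628] tilt 18.9 downslope dir in tray deg (45=spout) 52.1 q [-0.1   0.67  0.35  0.21 -0.36  2.    0.76] F [ 0.1 -0.1 -5.7] vel 0.23
clock: 25.2
position: [0.7223, 0.0067, 0.7439]
orientation: [-0.66, 1.048, 0.506]
force: [-0.2, -0.0, -5.9]
grip_width: 0.0095
t 25.2 p [0.722 0.007 0.744] tilt 28.0 downslope dir in tray deg (45=spout) 50.5 q [-0.1   0.53  0.39  0.19 -0.38  2.    0.77] F [-0.2 -0.  -5.9] vel 0.242
```

```bash
python3 -m pendant '[[0.0,-0.038,-0.012,0.012,0],[0.0,-0.038,-0.012,0.012,0],[0.0,-0.038,-0.012,0.012,0],[0.0,-0.038,-0.012,0.012,0],[0.0,-0.038,-0.012,0.012,0],[0.0,-0.035,-0.012,0.012,0],[0.0,-0.02,-0.006,0.006,0],[0.0,-0.01,0,0,0],[0,0,0,0,0],[0,0,0,0,0]]'; python3 tr.py
```

```text
clock: 26.2
position: [0.6307, -0.0057, 0.8582]
orientation: [-0.678, 0.888, 0.438]
force: [0.5, -0.6, -5.4]
grip_width: 0.01
t 26.2 p [ 0.631 -0.006  0.858] tilt 37.7 downslope dir in tray deg (45=spout) 49.7 q [-0.1   0.36  0.41  0.19 -0.39  1.99  0.77] F [ 0.5 -0.6 -5.4] vel 0.019
```

```bash
python3 - <<'E'
from h import *
for c in ([.62,0,.83],[.6,0,.6],[.6,0,.5],[.55,0,.45]): print(c,proj("top",np.array(c)).round(),proj("scene",np.array(c)).round())
E
python3 st.py .60 -.006 .50
```

```text
[0.62, 0, 0.83] [267. -17.] [ 217. -225.]
[0.6, 0, 0.6] [259. 101.] [233. -24.]
[0.6, 0, 0.5] [257. 125.] [236.  36.]
[0.55, 0, 0.45] [256. 159.] [245.  51.]
t 26.2 p [ 0.6307 -0.0057  0.8582] x [ 0.565  0.074 -0.822] jawyaw 0.897 q [-0.104  0.364  0.412  0.191 -0.387  1.995  0.768] F [ 0.5 -0.6 -5.4] w 0.01
tool shift [ 0.2769  0.1451 -0.1775]
```

```bash
python3 -m pendant '[[0,0.008,0.004,-0.005,0],[0,0.016,0.008,-0.01,0],[0,0.023,0.012,-0.015,0],[0,0.023,0.012,-0.015,0],[0,0.023,0.012,-0.015,0]]'; python3 tr.py;  python3 -m pendant '[[0,0.023,0.012,-0.015,0],[0,0.023,0.012,-0.015,0],[0,0.023,0.012,-0.015,0],[0,0.023,0.012,-0.015,0],[0,0.023,0.012,-0.015,0],[0,0.023,0.012,-0.015,0],[0,0.023,0.012,-0.015,0],[0,0.016,0.008,-0.01,0],[0,0.008,0.004,-0.005,0],[0,0,0,0,0]]'; python3 tr.py
```

```text
clock: 26.7
position: [0.6204, -0.0058, 0.7349]
orientation: [-0.679, 0.891, 0.44]
force: [0.4, -0.7, -5.4]
grip_width: 0.0092
t 26.7 p [ 0.62  -0.006  0.735] tilt 37.6 downslope dir in tray deg (45=spout) 49.6 q [-0.45  0.01  0.44  0.99 -0.07  1.53  0.77] F [ 0.4 -0.7 -5.4] vel 1.24
clock: 27.7
position: [0.599, -0.0086, 0.4955]
orientation: [-0.678, 0.893, 0.439]
force: [0.5, -0.8, -5.4]
grip_width: 0.0095
t 27.7 p [ 0.599 -0.009  0.496] tilt 37.5 downslope dir in tray deg (45=spout) 49.6 q [-0.47 -0.19  0.37  1.69  0.05  1.03  0.7 ] F [ 0.5 -0.8 -5.4] vel 0.079
```

```bash
python3 look.py c11 4 top,165,55,195,150; python3 - <<'E'
from h import *
from plant import arm
a=cv2.imread("pics/c11.png"); f=arm.grab_frame("scene")["frame"]; cv2.imwrite("pics/c11s.png",f)
a=cv2.convertScaleAbs(cv2.resize(cv2.imread("pics/c11_top_raw.png")[60:200,170:350],(540,420),interpolation=cv2.INTER_CUBIC),alpha=1.3)
b=cv2.resize(f[0:210,170:300],(260,420),interpolation=cv2.INTER_CUBIC)
cv2.imwrite("pics/fin.png",np.hstack([a,b]))
E
```

```text
(no output)
```

View pics/fin.png

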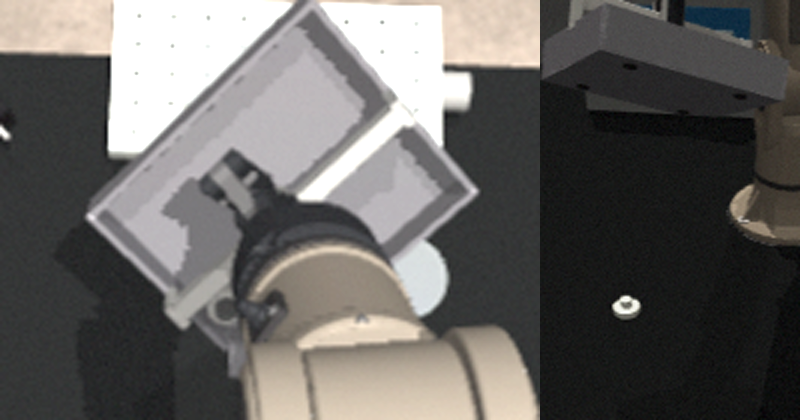

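The last allowed view shows the tray held up and tilted. The far ends of both bays and the visible stretch of the −y wall are empty, and one foot is visible at (225,308) next to the spout at (235,360). The gripper hides the rest. I'll give a small settling twist, then use the wrist moment as an independent check on where the feet are.

```bash
python3 -m pendant '[[0,0,0,0,0.06],[0,0,0,0,-0.06],[0,0,0,0,-0.06],[0,0,0,0,0.06],[0,0,0,0,0.06],[0,0,0,0,-0.06],[0,0,0,0,0],[0,0,0,0,0]]'; python3 tr.py; python3 - <<'E'
from h import *
from plant import arm
tq=[];F=[]
for i in range(12):
    f=arm.grab_frame("top")["frame"]; s=arm.get_state(); tq.append(s["wrist_torque"]);F.append(s["force"])
cv2.imwrite("pics/end_top.png",f)
old=cv2.imread("pics/c11_top_raw.png"); d=cv2.absdiff(f,old).max(2)[60:200,170:350]; print("changed px",(d>40).sum(), s["clock"])
t=np.mean(tq,0);sd=np.std(tq,0);Fm=np.mean(F,0)
o=R.from_rotvec(s["orientation"]);G=R.from_rotvec([.797,1.431,-.703]);Rt=o*G.inv()*R.from_euler('z',.604)
print("meas tool",o.inv().apply(t).round(3),"sd",sd.round(3),"F",Fm.round(2))
g=np.array([0,0,-9.81])
def pred(feet,lever):
    r=np.zeros(3)
    def term(c,m): return np.cross(Rt.apply(np.array(c)-[0,0,.059])+o.apply([lever,0,0]),m*g)
    return o.inv().apply(term([0,0,.025],.3)+sum(term([x,y,.016],.045) for x,y in feet)).round(3)
corner=[(.06,.045),(.072,.02),(.04,.058),(.045,.03),(.02,.058)]
for L in(0,.0,.15): print(L,"corner",pred(corner,L),"one lost",pred(corner[:4],L),"one at -y wall",pred(corner[:4]+[(.072,-.045)],L),"one behind",pred(corner[:4]+[(-.05,.05)],L))
E
```

```text
clock: 28.6
position: [0.6005, -0.0086, 0.5006]
orientation: [-0.677, 0.885, 0.436]
force: [-0.0, 0.2, -5.7]
grip_width: 0.0098
t 28.6 p [ 0.6   -0.009  0.501] tilt 37.9 downslope dir in tray deg (45=spout) 49.7 q [-0.47 -0.19  0.37  1.68  0.05  1.03  0.69] F [-0.   0.2 -5.7] vel 0.018
changed px 546 29.2
meas tool [-0.013  0.998  0.796] sd [0.03  0.018 0.027] F [ 0.04  0.1  -5.29]
0 corner [-0.011  0.018 -0.005] one lost [-0.016  0.03  -0.006] one at -y wall [-0.037  0.056 -0.024] one behind [0.002 0.02  0.019]
0.0 corner [-0.011  0.018 -0.005] one lost [-0.016  0.03  -0.006] one at -y wall [-0.037  0.056 -0.024] one behind [0.002 0.02  0.019]
0.15 corner [-0.011  0.364  0.269] one lost [-0.016  0.346  0.245] one at -y wall [-0.037  0.402  0.25 ] one behind [0.002 0.366 0.294]
```

```bash
python3 -m pendant '[[0,0,0,0,0],[0,0,0,0,0],[0,0,0,0,0]]'; python3 tr.py; python3 -c "
from plant import arm
print(arm.finish_job())"
```

```text
clock: 29.5
position: [0.5999, -0.0087, 0.4992]
orientation: [-0.678, 0.887, 0.437]
force: [0.2, 0.2, -6.2]
grip_width: 0.0101
t 29.5 p [ 0.6   -0.009  0.499] tilt 37.8 downslope dir in tray deg (45=spout) 49.7 q [-0.47 -0.19  0.37  1.69  0.05  1.03  0.7 ] F [ 0.2  0.2 -6.2] vel 0.008
the job is handed in; nothing more can be done
None
```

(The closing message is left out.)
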